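# Find the high spot of a scissor hone's plate with a dial indicator and lock it there

## Robot

A 6-joint arm with a two-finger parallel gripper is mounted at the origin on a cart in front of the work surface, level with it; the furniture and walls round the work are solid. World frame = base frame: x ahead of the robot, y to its left, z up, the work surface at z = 0. Lengths are in m, angles in degrees, forces in N, time in s.
With the tool pointing down it reaches from about 0.275 to 1 m from the base axis. Payload 8.4 kg.
Tool frame: the origin (TCP) lies at the very end of the fingers, on their centre line; the grasp point (between the pads) lies 19 mm behind it; z points along the fingers, y is the direction in which the jaws open and shut (so a half turn about z gives the same grasp; the last joint's range is limited). The gripper opens to 85 mm and grips with 20 to 120 N. Pads are 22 mm wide; open, the fingers measure 114 mm over their backs; the gripper's body (76 mm by 85 mm) begins 54 mm behind the grasp point. The pads swing forward as they close: fully open they stand 13 mm farther back than shut.
Start: joints at [73.373, 20.225, 93.587, -0, 66.188, -0.138], TCP at [0.177, 0.599, 0.231] pointing down, gripper open.
Joint ranges: [-150.9, 150.9], [-52.94, 120.26], [3.33, 152.33], [-74.26, 254.26], [0, 154.13], [-172.89, 172.89]. Speed limits (degrees/s): [127.2, 127.2, 159.86, 180, 180, 180].

## Interface

Orientations are given as a 3x3 rotation matrix whose columns are the frame's x, y, z axes.
In Python, from station import readout, vision, manip gives the robot as it stands. The module is installed in compiled form; this text tells all that it offers.
- The arm moves only by the tool jog_arm, never from a script. Its argument "commands" is a list of rows, each a list of 7 numbers: the closure in counts, from 0 (fully open) to 255 (shut), then the shift along the tool's x, y, z in m, then the turn, a rotation vector about the tool's x, y, z in degrees. A call has 1 to 12 rows; each row is the pose to reach, as a shift and turn from the pose measured when the call began, along the tool's axes at that moment; what a row does not reach only later rows make up. A row lasts 1/10 s, in which the tool goes at most 50 mm and 8.59 degrees, less where a joint would pass 70% of its speed; a pose out of reach is approached as far as the arm can. A call with a gripper value outside its range is refused whole. The fingers move at their own pace and stop on an object; "squeeze" is the grip in N (left out, the last holds). Time passes only in rows, so rows that repeat a pose let the fingers close. It gives the time, the measured TCP pose, the force and the opening at its end, in the units of the state.
- readout.get_obs(): the state, without advancing time (a new reading comes with each control period).
- vision.snapshot(name): name is "scene" or "side" or "wrist"; returns a dict with "frame" (384x512x3 uint8, red, green, blue), "fx", "fy", "cx", "cy" (pixels), "world_from_camera" (4x4, takes a point from camera to world coordinates). Camera axes: x right, y up, looking along -z (the intrinsics and any distortion apply to the point x, -y, -z); pixel columns grow to the right and rows downward; lengths in m; the calibration is good to about 2 mm. A picture is of the moment at which its call begins. There is no depth.
- manip.close_job(): hands the job in, once; it reports no verdict.
The state is a dict: "time": time; "q": joint angles; "joint_velocities": joint speeds; "joint_efforts": joint torques, N m; "tcp_pos": TCP position; "orientation": TCP orientation; "contact_force": force on the tool from outside, world axes, zero at the start; "wrist_torque": the same for the moment, N m; "width": finger opening in m.
Only numpy, scipy, OpenCV 4.12 (cv2) and the standard library are available. Lean on these libraries where they do the work, as an engineer would, in place of code of your own. Each camera call takes 0.05 s, during which the arm holds its last target. There are 200 camera calls.

## Task

The round honing plate of the scissor sharpener sits off-centre on its spindle. Push the dial indicator in by its black post until its sprung plunger bears on the plate's rim and is about half pressed in, turn the plate by its red peg until its high spot is under the plunger (where the indicator reads most), and lock the spindle there by swinging the orange brake lever fully in, leaving the plunger on the rim. Grip and push its parts only lightly (under 20 N), never run the plunger to the end of its travel, keep off the plunger itself, and leave the other things where they are.

Things in the scene. Friction and masses are not known exactly. Their poses are not given: they have to be found in the camera images.
- hone: Low off-white bench machine for honing hair scissors, fixed: casing 150 x 150 mm, top 40 mm above its foot; it stands on a 3 mm mat. Origin on the mat under the vertical spindle axis; -x is its front (switch, speed dial). The dial indicator stands on its -y side with the plunger pointing along +y at the spindle, the brake is on its +y side.
- plate_mid (a point): Point on the spindle axis at the top of the honing plate, 67 mm above the mat. The plate is an aluminium disc with dark top, 140 mm across, 12 mm thick, clamped 2 to 3 mm off-centre: as it turns, its rim's distance from the axis under the plunger goes as a sine, once per turn. Where the high spot lies is unknown and differs each time; it starts at least 45 degrees from the plunger.
- spindle (a joint): Angle of plate and peg about the spindle axis, rad, counterclockwise from above, any number of turns either way; 0 with the peg on the machine's -x side. Turns against light friction (0.06 N m) and stays where it is left. Its value says nothing of where the high spot is.
- peg (a point): Red upright peg, 16 mm thick, for turning the plate, on the black cap over it, 48 mm from the spindle axis. Point at its foot, 75 mm above the mat; it is 46 mm tall, take it 20 to 40 mm up. Its sleeve spins freely on its pin, so fingers can keep their direction while it goes round. The cap lies below its foot; the steel nut on the axis is 6 mm higher than its foot.
- slide (a joint): Travel of the indicator on its slide, m, grows towards the plate (machine's +y), 0 to 0.036. Starts below 0.006, plunger clear of the rim, which it first touches at about 0.018 to 0.024. Friction of 6 N holds it where it is left, also against the plunger's spring.
- thumb_post (a point): Black upright post, 16 mm thick, at the outer end of the indicator slide, to push or pinch from above. Point at its foot, 45 mm above the mat; its top is 53 mm above that, take it 20 to 45 mm above the foot. The indicator's dial (58 mm across, facing up, 75 mm above the mat) is centred 46 mm from it towards the plate.
- plunger: Steel plunger of the indicator with 8 mm ball tip, 61 mm above the mat, sprung out towards the plate (+y of the machine). Origin at the foremost point of the ball. Travel 16 mm; spring force 1.5 N when out to 3.1 N fully in. Not to be touched.
- needle (a joint): Angle of the indicator's red needle, rad, clockwise from above: 3.1416 for each mm the plunger is pressed in (a turn is 2 mm); 0 fully out, 50.3 at the end of travel. With the slide left alone it follows the rim and is greatest with the high spot under the plunger.
- brake (a joint): Brake lever angle, rad, counterclockwise from above: 0 to 0.12 released (start), 0.87 fully in. Vertical pivot at (0, 0.100) m in the machine's frame; lever 72 mm long, pointing 155 degrees from the machine's +x at 0 (forward, outward). From about 0.45 on a sprung shoe presses on the spindle. Stays where it is left; takes about 6 N at its end.
- brake_grip (a point): Orange upright post, 16 mm thick, on the free end of the brake lever, on the lever's axis. Point on its axis 43 mm above the mat; the post stands from 6 to 51 mm above it.
- thinning_scissors: plain steel thinning scissors, 60 x 208 x 8 mm, lying flat, loose, belongs to the salon and stays where it is. Origin at the centre of its underside
- pot: low white lidded pot, 84 mm across, 27 mm high, loose, belongs to the salon and stays where it is. Origin at the centre of its underside
- clip_black: black sectioning clip, 18 x 104 x 15 mm, loose, belongs to the salon and stays where it is. Origin at the centre of its underside
- clip_lime: lime green sectioning clip, 18 x 104 x 15 mm, loose, belongs to the salon and stays where it is. Origin at the centre of its underside
- tint_bowl: black tint bowl with a lip handle, 132 x 158 x 54 mm, loose, belongs to the salon and stays where it is. Origin at the centre of its underside
- timer: orange and white twist timer, 62 mm across, 37 mm high, loose, belongs to the salon and stays where it is. Origin at the centre of its underside

How it is judged:
By the outcome, as a careful person would: the job done as asked, in the order asked, and still so for the second after the job is handed in, with the robot touching nothing.
It also fails if it takes over 72 s, if anything falls off the work surface, if the arm or the gripper's body presses on something with over 40 N, if the wrist force passes 120 N, or if a joint passes its speed limit or range.

## Working session

There is one attempt and no reset: what is moved stays moved. The work goes in short steps, Python scripts to look and compute and a tool call to move; the robot and the scene stay as the last step left them, time stands still between calls to the robot, and variables do not carry over. Pictures are saved under pics/ and viewed, about 8 in all and at most 12, crops included, and the job is handed in when it is done.

Besides the shell and the picture viewer there is one more tool, called after "Call:" as name(argument=value, ...), one argument or row to a line, values as JSON. jog_arm: Moves the arm, as the interface text tells. Its arguments: {"type":"object","properties":{"commands":{"type":"array"},"squeeze":{"type":"number"}},"required":["commands"]}

```bash
mkdir -p pics; cat > h.py <<'E'
import numpy as np, cv2
from station import readout, vision, manip
def snap(n,f=None):
    s=vision.snapshot(n)
    if f: cv2.imwrite('pics/'+f,s['frame'][:,:,::-1])
    return s
def px2w(s,u,v,z):
    T=np.array(s['world_from_camera']); d=T[:3,:3]@np.array([(u-s['cx'])/s['fx'],-(v-s['cy'])/s['fy'],-1])
    o=T[:3,3]; return o+d*(z-o[2])/d[2]
def w2px(s,p):
    T=np.array(s['world_from_camera']); c=T[:3,:3].T@(np.array(p)-T[:3,3])
    return s['cx']+s['fx']*c[0]/-c[2], s['cy']-s['fy']*c[1]/-c[2]
E
python3 - <<'E'
from h import *
a=[snap(n)for n in('scene','side','wrist')]
for s in a: print({k:(np.round(v,3).tolist()) for k,v in s.items() if k!='frame'})
import pickle; pickle.dump(a,open('a.pkl','wb'))
cv2.imwrite('pics/a1.png',np.vstack([a[0]['frame']])[:,:,::-1])
cv2.imwrite('pics/a2.png',a[1]['frame'][:,:,::-1])
cv2.imwrite('pics/a3.png',a[2]['frame'][:,:,::-1])
print(readout.get_obs())
E
```

```text
{'fx': 365.363, 'fy': 365.363, 'cx': 257.738, 'cy': 189.199, 'world_from_camera': [[0.757, 0.358, -0.546, -0.114], [-0.653, 0.42, -0.631, -0.558], [0.003, 0.834, 0.552, 0.727], [0.0, 0.0, 0.0, 1.0]]}
{'fx': 389.193, 'fy': 389.193, 'cx': 253.654, 'cy': 195.157, 'world_from_camera': [[0.39, 0.723, -0.57, -0.127], [-0.921, 0.295, -0.256, -0.127], [-0.017, 0.625, 0.781, 0.991], [0.0, 0.0, 0.0, 1.0]]}
{'fx': 264.999, 'fy': 264.999, 'cx': 259.383, 'cy': 184.595, 'world_from_camera': [[0.284, -0.925, -0.253, 0.113], [0.959, 0.274, 0.078, 0.618], [-0.003, -0.264, 0.964, 0.374], [0.0, 0.0, 0.0, 1.0]]}
{'time': 0.15, 'q': array([ 7.33719798e+01,  2.02536266e+01,  9.36187152e+01,  2.98914782e-04,
        6.61888114e+01, -1.37295661e-01]), 'joint_velocities': array([ 0.00071617, -0.052987  , -0.1394601 ,  0.03703045, -0.00692064,
       -0.07447607]), 'joint_efforts': array([ 2.47539811e-04, -6.05631852e+01, -3.42339563e+01,  1.02241231e-04,
        6.22213600e-03, -1.82935003e-05]), 'tcp_pos': array([0.17730468, 0.59894366, 0.23073564]), 'orientation': array([[-9.58865101e-01,  2.83861978e-01, -3.09995908e-04],
       [ 2.83862147e-01,  9.58864557e-01, -1.02132661e-03],
       [ 7.32829929e-06, -1.06731054e-03, -9.99999430e-01]]), 'contact_force': array([-0.59001006,  0.34723504, -0.61090028]), 'wrist_torque': array([ 0.03080881, -0.00303944,  0.01625779]), 'width': 0.08577249869402571}
```

View pics/a1.png

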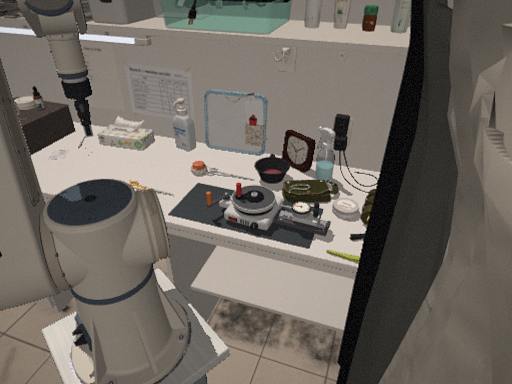

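View pics/a2.png

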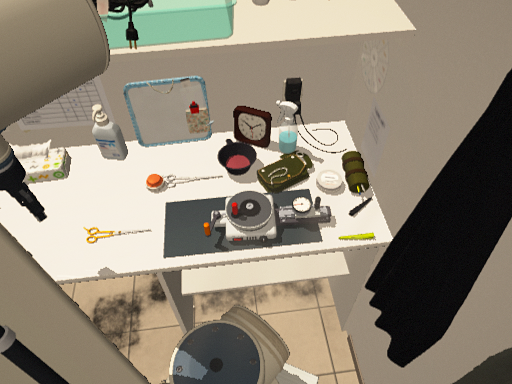

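Scene view: hone at about (252,205), indicator at (302,212), orange brake post at (209,197). Side view: hone at (250,212), red peg at (235,208), dial at (302,204), black thumb post at about (325,212), orange post at (207,229).

```bash
python3 - <<'E'
import pickle; from h import *
a=pickle.load(open('a.pkl','rb'))
A=cv2.resize(a[1]['frame'][180:255,190:350],None,fx=5,fy=5,interpolation=2)[:300]
B=cv2.resize(a[0]['frame'][175:240,190:350],None,fx=5,fy=5,interpolation=2)[:300]
cv2.imwrite('pics/b.png',np.vstack([A[:,:,:],B])[:,:,::-1])
for i,n in enumerate(('scene','side')):
    h=cv2.cvtColor(a[i]['frame'],cv2.COLOR_RGB2HSV); s=a[i]
    for nm,lo,hi,z in (('red',(0,190,90),(5,255,255),.1),('or',(8,200,120),(18,255,255),.075),('dark plate',(0,0,0),(180,90,75),.07)):
        m=cv2.inRange(h,lo,hi); _,_,st,c=cv2.connectedComponentsWithStats(m)
        for k in range(1,len(st)):
            if st[k][4]>12 and 180<c[k][0]<350 and 170<c[k][1]<260: print(n,nm,st[k],c[k].round(1),px2w(s,*c[k],z).round(3))
E
```

```text
scene red [237 183   4  12  40] [238.4 188.3] [0.463 0.201 0.1  ]
scene dark plate [ 169  184  161   64 3186] [246.2 217.6] [0.412 0.101 0.07 ]
scene dark plate [234 190  31  14 247] [250.7 197. ] [0.489 0.174 0.07 ]
scene dark plate [321 197  10   5  15] [326.  200.1] [0.657 0.008 0.07 ]
scene dark plate [283 199  12   7  51] [288.2 202.3] [0.559 0.076 0.07 ]
scene dark plate [237 207  36   9  85] [255.2 212.6] [0.447 0.102 0.07 ]
side red [232 203   6  11  50] [234.3 207.7] [0.461 0.198 0.1  ]
side or [204 223   6  12  59] [206.5 228.4] [0.381 0.25  0.075]
side dark plate [284 189  26  17 107] [296.8 193.8] [0.6   0.056 0.07 ]
side dark plate [272 190  11   4  25] [276.6 191.8] [0.584 0.115 0.07 ]
side dark plate [166 197  60  26 343] [200.5 203.8] [0.456 0.309 0.07 ]
side dark plate [315 197   5  12  42] [317.1 202.5] [ 0.592 -0.011  0.07 ]
side dark plate [231 199  30  21 314] [246.9 209.7] [0.488 0.172 0.07 ]
side dark plate [274 202   5   7  25] [275.5 205.6] [0.534 0.099 0.07 ]
side dark plate [293 207  18   6  26] [301.7 210.5] [0.546 0.022 0.07 ]
side dark plate [229 210  86  37 690] [277.2 231.9] [0.449 0.062 0.07 ]
side dark plate [215 214   6   7  17] [218.  216.6] [0.433 0.24  0.07 ]
side dark plate [214 227  15  24 168] [220.4 238.6] [0.368 0.2   0.07 ]
```

View pics/b.png

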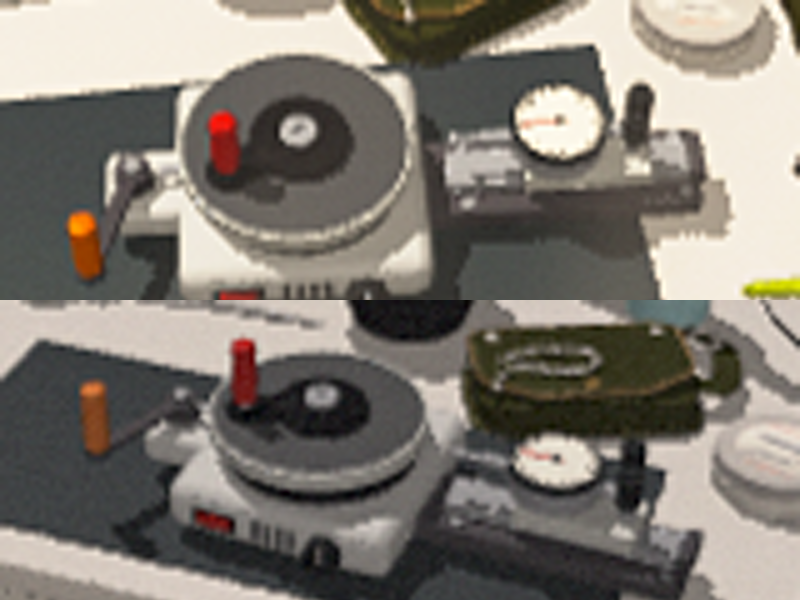

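Enlarged view: nut at side (249.6,206) / scene (254.2,194); peg top side (234.4,203.4) / scene (238.6,183.6); thumb-post top side (318.2,198) / scene (317.2,204); dial centre side (301.8,204) / scene (301.4,206.4); brake-post top side (206.6,223.6) / scene (208.8,192.4).

```bash
python3 - <<'E'
import pickle; from h import *
a=pickle.load(open('a.pkl','rb'))
P={'nut':((249.6,206),(254.2,194),.084),'peg':((234.4,203.9),(238.6,184.1),.122),'post':((318.2,198.4),(317.2,204.5),.1),'dial':((301.8,204),(301.4,206.4),.078),'brake':((206.6,224),(208.8,192.8),.096)}
R={}
for k,(s,c,z) in P.items():
    p=px2w(a[1],*s,z);q=px2w(a[0],*c,z);R[k]=(p+q)/2;print(k,p.round(3),q.round(3))
    print(w2px(a[2],R[k]))
n=R['nut']
for k in R: print(k,(R[k]-n)[:2].round(3),np.linalg.norm((R[k]-n)[:2]).round(3),np.degrees(np.arctan2(*(R[k]-n)[1::-1])).round(1))
E
```

```text
nut [0.494 0.165 0.084] [0.495 0.163 0.084]
(np.float64(49.66374541342964), np.float64(442.93408490761396))
peg [0.459 0.196 0.122] [0.458 0.193 0.122]
(np.float64(35.10621798515996), np.float64(453.98217593142454))
post [ 0.584 -0.013  0.1  ] [ 0.585 -0.016  0.1  ]
(np.float64(-29.69080897933327), np.float64(513.8092682411203))
dial [0.563 0.028 0.078] [0.566 0.027 0.078]
(np.float64(-0.4874863193149963), np.float64(482.9662728320086))
brake [0.383 0.248 0.096] [0.382 0.246 0.096]
(np.float64(57.119830319557764), np.float64(386.16770558513315))
nut [0. 0.] 0.0 0.0
peg [-0.036  0.03 ] 0.047 140.6
post [ 0.09  -0.179] 0.2 -63.4
dial [ 0.07  -0.137] 0.154 -62.9
brake [-0.112  0.082] 0.139 143.8
```

View pics/a3.png

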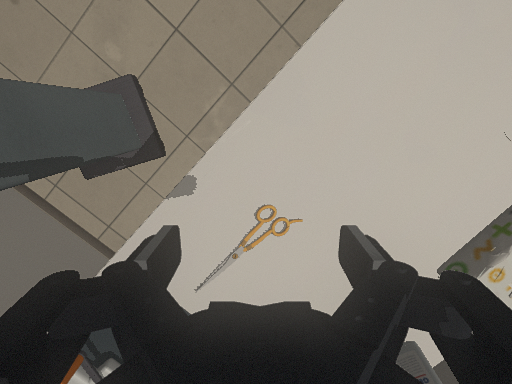

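Checks agree: peg radius 47 mm (48 given), dial to post 46 mm, and the brake post is consistent with an angle of about 0.05. Machine +y lies at 116.8° in world axes. The wrist view shows only yellow scissors at (245,245). I'll move behind the thumb post with the fingers shut and the camera side facing the dial.

Call:
jog_arm(
  commands=[
    [255,-0.586,-0.495,0.03,0,0,46.7],
    [255,-0.586,-0.495,0.03,0,0,46.7],
    [255,-0.586,-0.495,0.03,0,0,46.7],
    [255,-0.586,-0.495,0.03,0,0,46.7],
    [255,-0.586,-0.495,0.03,0,0,46.7],
    [255,-0.586,-0.495,0.03,0,0,46.7],
    [255,-0.586,-0.495,0.03,0,0,46.7],
    [255,-0.586,-0.495,0.03,0,0,46.7],
    [255,-0.586,-0.495,0.03,0,0,46.7],
    [255,-0.586,-0.495,0.03,0,0,46.7],
    [255,-0.586,-0.495,0.03,0,0,46.7],
    [255,-0.586,-0.495,0.03,0,0,46.7],
  ],
)

```text
time: 1.35
tcp_pos: [0.5073, 0.0962, 0.2078]
orientation: [[-0.451, 0.893, -0.0], [0.893, 0.451, -0.001], [-0.001, -0.0, -1.0]]
contact_force: [-0.1, -0.2, 0.1]
width: -0.0003
```

```bash
cat >> h.py <<'E'
def mv(x,y,z,phi):
    o=readout.get_obs();R=o['orientation'];d=R.T@(np.array([x,y,z])-o['tcp_pos'])
    cur=np.degrees(np.arctan2(R[1,0],R[0,0])); t=-((phi-cur+180)%360-180)
    print('at',o['tcp_pos'].round(4),'phi',cur.round(1),'t',round(o['time'],2),'F',o['contact_force'].round(1),'w',o['width'].round(4)); print('shift',d.round(4),'turn',t.round(2))
E
python3 - <<'E'
from h import *
mv(.598,-.042,.2,116.8)
E
```

```text
Traceback (most recent call last):
  File "h.py", line 16, in mv
    print('at',o['tcp_pos'].round(4),'phi',cur.round(1),'t',round(o['time'],2),'F',o['contact_force'].round(1),'w',o['width'].round(4)); print('shift',d.round(4),'turn',t.round(2))
                                                                                                                   ^^^^^^^^^^^^^^^^
AttributeError: 'float' object has no attribute 'round'
```

Call:
jog_arm(
  commands=[
    [255,-0.164,0.019,0.02,0,0,0],
    [255,-0.164,0.019,0.02,0,0,0],
    [255,-0.164,0.019,0.02,0,0,0],
    [255,-0.164,0.019,0.02,0,0,0],
    [255,-0.164,0.019,0.02,0,0,0],
    [255,-0.164,0.019,0.02,0,0,0],
  ],
)

```text
time: 1.95
tcp_pos: [0.5974, -0.0411, 0.1875]
orientation: [[-0.45, 0.893, -0.002], [0.893, 0.45, -0.0], [0.0, -0.002, -1.0]]
contact_force: [-1.0, -0.9, 0.2]
width: 0.0001
```

```bash
sed -i "s/o\['width'\].round(4)/round(o['width'],4)/" h.py; python3 - <<'E'
from h import *
mv(.598,-.042,.075,116.8)
s=snap('wrist','c1.png')
for k,p in dict(nut=(.4945,.164,.084),post=(.5845,-.0145,.1),dial=(.5645,.0275,.078),peg=(.4585,.1945,.122)).items(): print(k,w2px(s,p))
E
```

```text
at [ 0.5974 -0.0411  0.1875] phi 116.8 t 1.95 F [-1.  -0.9  0.2] w 0.0001
shift [-0.0011  0.0003  0.1125] turn -0.04
nut (np.float64(261.30296475146133), np.float64(-118.3879576258046))
post (np.float64(261.06930699797044), np.float64(155.6549267849441))
dial (np.float64(262.19125714998734), np.float64(100.97590031160388))
peg (np.float64(228.3970515731241), np.float64(-275.6004176622955))
```

View pics/c1.png

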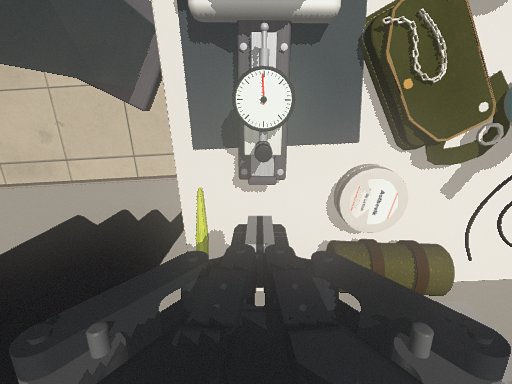

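Wrist view: dial centre (263,100) with the needle straight up (reads 0), post at (263,152), both within 3 px of prediction; shut fingertips near (260,235). I'll go down and push 20 mm: 10 mm of gap and the rest post travel, still short of the rim.

Call:
jog_arm(
  commands=[
    [255,-0.001,0.001,0.04,0,0,0],
    [255,-0.001,0.001,0.08,0,0,0],
    [255,-0.001,0.001,0.1125,0,0,0],
    [255,-0.001,0.001,0.1125,0,0,0],
    [255,0.004,0.001,0.1125,0,0,0],
    [255,0.008,0.001,0.1125,0,0,0],
    [255,0.011,0.001,0.1125,0,0,0],
    [255,0.014,0.001,0.1125,0,0,0],
    [255,0.017,0.001,0.1125,0,0,0],
    [255,0.02,0.001,0.1125,0,0,0],
    [255,0.02,0.001,0.1125,0,0,0],
  ],
)

```text
time: 3.1
tcp_pos: [0.5906, -0.0227, 0.0769]
orientation: [[-0.451, 0.892, 0.003], [0.892, 0.451, -0.001], [-0.002, 0.002, -1.0]]
contact_force: [3.4, -3.6, 3.3]
width: 0.0001
```

```bash
cat >> h.py <<'E'
def dial(s,guess,rad):
    """needle angle deg clockwise from machine +y, via dial plane z=.078; guess=world xy of dial centre, rad px window"""
    f=s['frame'];h=cv2.cvtColor(f,cv2.COLOR_RGB2HSV);u,v=w2px(s,(*guess,.078))
    w=np.zeros(f.shape[:2],np.uint8);cv2.circle(w,(int(u),int(v)),int(rad),255,-1)
    m=cv2.bitwise_and(cv2.inRange(h,(0,0,130),(180,70,255)),w)
    cs,_=cv2.findContours(m,cv2.RETR_EXTERNAL,cv2.CHAIN_APPROX_NONE);c=max(cs,key=cv2.contourArea)
    (cx,cy),(a,b),_=cv2.fitEllipse(cv2.convexHull(c)); C=px2w(s,cx,cy,.078)
    inn=np.zeros_like(w);cv2.circle(inn,(int(cx),int(cy)),int(.45*max(a,b)),255,-1)
    r=cv2.bitwise_and(cv2.inRange(h,(0,90,80),(9,255,255))|cv2.inRange(h,(171,90,80),(180,255,255)),inn)
    ys,xs=np.nonzero(r); P=np.array([px2w(s,x,y,.078)-C for x,y in zip(xs,ys)])[:,:2]
    d=P.sum(0); ang=(116.8-np.degrees(np.arctan2(d[1],d[0])))%360
    V=np.linalg.svd(P-P.mean(0))[2][0]; V=V*np.sign(V@d); a2=(116.8-np.degrees(np.arctan2(V[1],V[0])))%360
    print('dial c',C[:2].round(4),'px',round(cx,1),round(cy,1),'ax',round(a,1),round(b,1),'n',len(xs),'ang',ang.round(1),'pca',a2.round(1)); return ang
E
python3 - <<'E'
from h import *
s=snap('wrist','c2.png'); mv(.598,-.042,.075,116.8)
dial(s,(.5645-.0045,.0275+.009),110)
for n in('side','scene'):
    t=snap(n); 
    try: dial(t,(.56,.0365),14)
    except Exception as e: print(n,e)
E
```

```text
at [ 0.5906 -0.0227  0.0767] phi 116.8 t 3.15 F [ 3.3 -3.4  4.1] w -0.0
shift [-0.0206 -0.0021  0.0018] turn 0.03
dial c [0.5612 0.0363] px 261.8 113.2 ax 98.1 101.4 n 135 ang 356.7 pca 357.1
side too many indices for array: array is 1-dimensional, but 2 were indexed
scene too many indices for array: array is 1-dimensional, but 2 were indexed
```

View pics/c2.png

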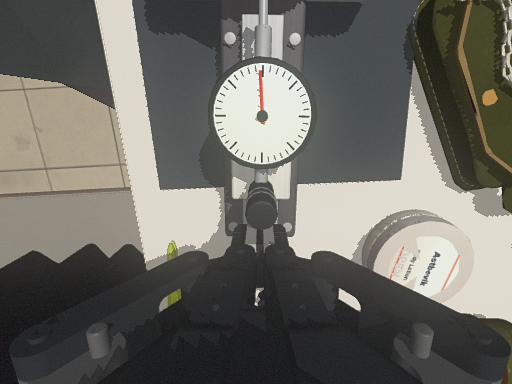

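The dial reads about -3° (zero, with that bias); the fingers are on the post at about 5 N, and the dial has moved 9 mm. Continuing to push.

Call:
jog_arm(
  commands=[
    [255,0.002,0,0,0,0,0],
    [255,0.004,0,0,0,0,0],
    [255,0.006,0,0,0,0,0],
    [255,0.006,0,0,0,0,0],
  ],
)

```text
time: 3.65
tcp_pos: [0.5882, -0.0178, 0.0767]
orientation: [[-0.451, 0.892, 0.003], [0.892, 0.451, -0.002], [-0.003, 0.002, -1.0]]
contact_force: [2.6, -4.2, 1.1]
width: 0.0001
```

```bash
python3 - <<'E'
from h import *
s=snap('wrist'); mv(.5906,-.0227,.075,116.8)
dial(s,(.557,.041),110)
E
```

```text
at [ 0.5882 -0.0178  0.0767] phi 116.8 t 3.7 F [ 2.4 -5.5  0.4] w 0.0001
shift [-0.0055 -0.0001  0.0017] turn 0.02
dial c [0.5588 0.0413] px 261.8 113.2 ax 98.1 101.5 n 134 ang 356.6 pca 357.3
```

Call:
jog_arm(
  commands=[
    [255,0.0015,0,0,0,0,0],
    [255,0.003,0,0,0,0,0],
    [255,0.003,0,0,0,0,0],
  ],
)

```text
time: 4.0
tcp_pos: [0.587, -0.0154, 0.0768]
orientation: [[-0.451, 0.892, 0.004], [0.892, 0.451, -0.002], [-0.003, 0.002, -1.0]]
contact_force: [2.7, -4.2, -0.8]
width: -0.0001
```

```bash
cat > r.py <<'E'
from h import *
o=readout.get_obs();p=o['tcp_pos']+np.array([-.0292,.0592,0])
s=snap('wrist'); mv(.5906,-.0227,.075,116.8)
dial(s,p[:2],110)
E
python3 r.py
```

```text
at [ 0.587  -0.0154  0.0768] phi 116.8 t 4.05 F [ 2.4 -3.9 -1.4] w -0.0001
shift [-0.0081 -0.0001  0.0018] turn 0.03
dial c [0.5576 0.0436] px 261.8 113.2 ax 98.1 101.5 n 133 ang 356.8 pca 357.2
```

Call:
jog_arm(
  commands=[
    [255,0.001,0,0,0,0,0],
    [255,0.0025,0,0,0,0,0],
    [255,0.0025,0,0,0,0,0],
  ],
)

```text
time: 4.35
tcp_pos: [0.5861, -0.0135, 0.0768]
orientation: [[-0.451, 0.892, 0.004], [0.892, 0.451, -0.003], [-0.004, 0.002, -1.0]]
contact_force: [3.0, -5.0, -1.6]
width: -0.0003
```

```bash
python3 r.py
```

```text
at [ 0.5861 -0.0135  0.0768] phi 116.8 t 4.4 F [ 2.4 -4.  -1.2] w -0.0002
shift [-0.0102 -0.0001  0.0019] turn 0.03
dial c [0.5567 0.0455] px 261.8 113.2 ax 98.1 101.5 n 134 ang 356.6 pca 357.3
```

Call:
jog_arm(
  commands=[
    [255,0.001,0,0,0,0,0],
    [255,0.0022,0,0,0,0,0],
    [255,0.0022,0,0,0,0,0],
  ],
)

```text
time: 4.7
tcp_pos: [0.5853, -0.0119, 0.0768]
orientation: [[-0.451, 0.892, 0.005], [0.892, 0.451, -0.003], [-0.005, 0.003, -1.0]]
contact_force: [2.1, -4.3, -1.8]
width: -0.0001
```

```bash
python3 r.py
```

```text
at [ 0.5853 -0.0119  0.0768] phi 116.8 t 4.75 F [ 3.  -4.9 -2. ] w -0.0005
shift [-0.012  -0.0001  0.0019] turn 0.03
dial c [0.5559 0.0471] px 261.8 113.1 ax 98.1 101.5 n 133 ang 356.7 pca 357.2
```

Call:
jog_arm(
  commands=[
    [255,0.001,0,0,0,0,0],
    [255,0.002,0,0,0,0,0],
    [255,0.002,0,0,0,0,0],
  ],
)

```text
time: 5.05
tcp_pos: [0.5846, -0.0105, 0.0768]
orientation: [[-0.451, 0.892, 0.005], [0.892, 0.451, -0.004], [-0.005, 0.003, -1.0]]
contact_force: [2.4, -4.1, -2.0]
width: -0.0004
```

```bash
python3 r.py
```

```text
at [ 0.5846 -0.0105  0.0768] phi 116.8 t 5.1 F [ 2.5 -4.6 -1.9] w -0.0002
shift [-0.0135 -0.0002  0.0019] turn 0.03
dial c [0.5552 0.0485] px 261.8 113.1 ax 98.2 101.7 n 132 ang 356.8 pca 357.4
```

Call:
jog_arm(
  commands=[
    [255,0.001,0,0,0,0,0],
    [255,0.0022,0,0,0,0,0],
    [255,0.0022,0,0,0,0,0],
  ],
)

```text
time: 5.4
tcp_pos: [0.584, -0.0091, 0.0768]
orientation: [[-0.452, 0.892, 0.006], [0.892, 0.452, -0.004], [-0.006, 0.003, -1.0]]
contact_force: [3.5, -5.6, -2.9]
width: 0.0002
```

```bash
sed -i "s/s=snap('wrist')/s=snap('wrist','c3.png')/" r.py; python3 r.py
```

```text
at [ 0.584  -0.0091  0.0769] phi 116.8 t 5.45 F [ 2.9 -5.4 -1.8] w -0.0
shift [-0.0151 -0.0002  0.002 ] turn 0.04
dial c [0.5545 0.0499] px 261.8 113.1 ax 98.2 101.7 n 118 ang 147.5 pca 143.9
```

Contact: the needle now reads about 150° (0.8 mm). The total push suggests the rim is near its low side here, so I'll go to about 5 mm now. That leaves room for the high spot, and I can top up later.

Call:
jog_arm(
  commands=[
    [255,0.001,0,0,0,0,0],
    [255,0.002,0,0,0,0,0],
    [255,0.002,0,0,0,0,0],
  ],
)

```text
time: 5.75
tcp_pos: [0.5834, -0.008, 0.0768]
orientation: [[-0.452, 0.892, 0.007], [0.892, 0.452, -0.005], [-0.008, 0.003, -1.0]]
contact_force: [3.5, -6.6, -2.2]
width: -0.0006
```

```bash
python3 r.py
```

```text
at [ 0.5834 -0.008   0.0769] phi 116.9 t 5.8 F [ 3.3 -6.4 -1.9] w 0.0002
shift [-0.0164 -0.0002  0.002 ] turn 0.06
dial c [0.5539 0.0511] px 261.7 113.1 ax 98.2 101.7 n 135 ang 9.8 pca 8.4
```

Call:
jog_arm(
  commands=[
    [255,0.001,0,0,0,0,0],
    [255,0.002,0,0,0,0,0],
    [255,0.002,0,0,0,0,0],
  ],
)

```text
time: 6.1
tcp_pos: [0.5828, -0.0069, 0.0769]
orientation: [[-0.452, 0.892, 0.007], [0.892, 0.452, -0.006], [-0.009, 0.004, -1.0]]
contact_force: [3.4, -8.0, -2.0]
width: -0.0001
```

```bash
python3 r.py
```

```text
at [ 0.5829 -0.0069  0.0769] phi 116.9 t 6.15 F [ 3.2 -7.2 -2.6] w -0.0001
shift [-0.0176 -0.0002  0.002 ] turn 0.06
dial c [0.5534 0.0522] px 261.8 113.0 ax 98.3 101.8 n 117 ang 225.8 pca 230.5
```

Call:
jog_arm(
  commands=[
    [255,0.001,0,0,0,0,0],
    [255,0.002,0,0,0,0,0],
    [255,0.0028,0,0,0,0,0],
    [255,0.0028,0,0,0,0,0],
  ],
)

```text
time: 6.55
tcp_pos: [0.582, -0.0051, 0.0769]
orientation: [[-0.452, 0.892, 0.008], [0.892, 0.452, -0.007], [-0.01, 0.004, -1.0]]
contact_force: [2.7, -6.4, -2.5]
width: -0.0001
```

```bash
python3 r.py
```

```text
at [ 0.582  -0.0051  0.0769] phi 116.9 t 6.6 F [ 3.6 -7.5 -2.7] w -0.0001
shift [-0.0196 -0.0003  0.0021] turn 0.07
dial c [0.5525 0.054 ] px 261.8 113.0 ax 98.4 101.9 n 122 ang 225.3 pca 230.4
```

Pressed in about 5.3 mm. Backing off, lifting, then checking whether the fixed cameras can read the needle.

Call:
jog_arm(
  commands=[
    [255,-0.008,0,0,0,0,0],
    [255,-0.016,0,0,0,0,0],
    [255,-0.016,0,-0.04,0,0,0],
    [255,-0.016,0,-0.09,0,0,0],
    [255,-0.016,0,-0.11,0,0,0],
    [200,-0.016,0,-0.11,0,0,0],
  ],
)

```text
time: 7.2
tcp_pos: [0.5905, -0.0189, 0.1909]
orientation: [[-0.452, 0.892, 0.014], [0.892, 0.452, -0.007], [-0.013, 0.01, -1.0]]
contact_force: [0.2, -0.6, -0.2]
width: 0.0138
```

```bash
cat >> h.py <<'E'
C=(.5524,.0541)
def red(s,c=C,R=.021):
    f=cv2.resize(s['frame'],None,fx=1,fy=1).astype(float);u0,v0=w2px(s,(*c,.078));D=[];W=[]
    for v in range(int(v0)-14,int(v0)+15):
        for u in range(int(u0)-14,int(u0)+15):
            d=(px2w(s,u,v,.078)[:2]-c); w=f[v,u,0]-f[v,u,1:].mean()
            if np.hypot(*d)<R: D.append(d);W.append(w)
    D=np.array(D);W=np.array(W);W=np.clip(W-np.median(W)-15,0,None)
    d=(D*W[:,None]).sum(0)/(W.sum()+1e-9)
    return (116.8-np.degrees(np.arctan2(d[1],d[0])))%360,W.sum(),np.hypot(*d)
def read():
    for n in('side','scene'):
        a,w,l=red(snap(n)); print(n,'ang',a.round(1),'w',w.round(0),'r',l.round(4))
E
python3 - <<'E'
from h import *
s=snap('wrist','d1.png');dial(s,C,70)
read(); t=snap('side'); u=snap('scene')
cv2.imwrite('pics/d2.png',np.hstack([cv2.resize(t['frame'][175:255,190:350],None,fx=2.5,fy=2.5),cv2.resize(u['frame'][175:255,190:350],None,fx=2.5,fy=2.5)])[:,:,::-1])
a=t['frame']; u0=w2px(t,(*C,.078)); print(u0,w2px(u,(*C,.078)))
mv(.4585,.1945,.2,140.6)
E
```

```text
dial c [0.5527 0.0533] px 257.9 93.2 ax 56.1 58.9 n 38 ang 227.1 pca 229.4
side ang 226.9 w 366.0 r 0.0106
scene ang 221.2 w 130.0 r 0.0104
(np.float64(292.18005160004657), np.float64(203.94497373543572)) (np.float64(291.8882410832785), np.float64(204.15982261540128))
at [ 0.5873 -0.0186  0.1854] phi 116.9 t 7.45 F [-0.3  0.2  0. ] w 0.0181
shift [ 0.2482 -0.0186 -0.0167] turn -23.74
```

View pics/d2.png

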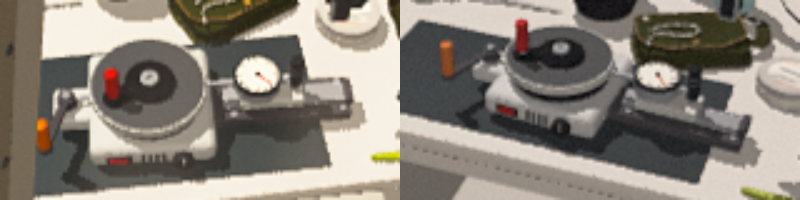

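Both fixed cameras show the needle clearly, dial at side (292,204) and scene (292,204), and read 227° and 221° against the wrist's 228°. Now going over the peg, jaws tangential.

Call:
jog_arm(
  commands=[
    [170,0.248,-0.0186,-0.015,0,0,-23.7],
    [170,0.248,-0.0186,-0.015,0,0,-23.7],
    [170,0.248,-0.0186,-0.015,0,0,-23.7],
    [170,0.248,-0.0186,-0.015,0,0,-23.7],
    [170,0.248,-0.0186,-0.015,0,0,-23.7],
    [170,0.248,-0.0186,-0.015,0,0,-23.7],
    [170,0.248,-0.0186,-0.015,0,0,-23.7],
    [170,0.248,-0.0186,-0.015,0,0,-23.7],
  ],
)

```text
time: 8.25
tcp_pos: [0.4587, 0.1936, 0.1976]
orientation: [[-0.772, 0.635, 0.005], [0.635, 0.772, -0.008], [-0.008, -0.003, -1.0]]
contact_force: [0.6, -0.6, -0.3]
width: 0.0285
```

```bash
python3 - <<'E'
from h import *
mv(.4585,.1945,.098,140.6)
s=snap('wrist','e1.png'); h=cv2.cvtColor(s['frame'],cv2.COLOR_RGB2HSV)
print(w2px(s,(.4585,.1945,.124)),w2px(s,(.4585,.1945,.09)))
_,_,st,c=cv2.connectedComponentsWithStats(cv2.inRange(h,(0,190,70),(6,255,255)))
for k in range(1,len(st)):
    if st[k][4]>20: print(st[k],c[k],px2w(s,*c[k],.124))
read()
E
```

```text
at [0.4587 0.1936 0.1976] phi 140.6 t 8.25 F [ 0.6 -0.6 -0.3] w 0.0285
shift [0.0016 0.0008 0.0996] turn -0.04
(np.float64(261.4238647013181), np.float64(191.55391713007432)) (np.float64(261.3138331960138), np.float64(181.17969683169832))
side ang 227.1 w 355.0 r 0.0107
scene ang 221.1 w 125.0 r 0.0106
```

View pics/e1.png

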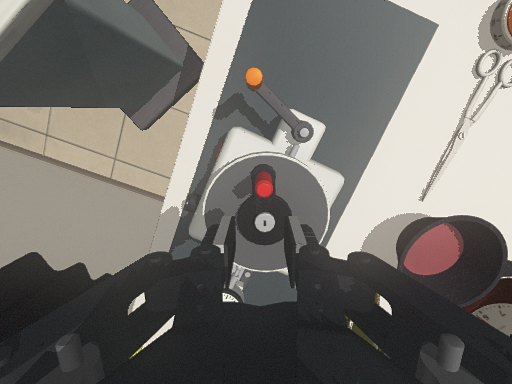

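Wrist view: peg top at (264,188), 3 px from prediction; nut (264,222), brake post (253,77), brake pivot (303,132). Descending over the peg, then closing to a loose cage.

Call:
jog_arm(
  commands=[
    [170,0.003,0.002,0.0,0,0,0],
    [170,0.003,0.002,0.04,0,0,0],
    [170,0.003,0.002,0.08,0,0,0],
    [170,0.003,0.002,0.098,0,0,0],
    [170,0.003,0.002,0.098,0,0,0],
    [195,0.003,0.002,0.098,0,0,0],
    [195,0.003,0.002,0.098,0,0,0],
    [195,0.003,0.002,0.098,0,0,0],
  ],
  squeeze=20,
)

```text
time: 9.2
tcp_pos: [0.4595, 0.1962, 0.1012]
orientation: [[-0.771, 0.637, 0.007], [0.637, 0.771, -0.006], [-0.009, -0.0, -1.0]]
contact_force: [0.2, 0.4, -0.6]
width: 0.02
```

```bash
cat >> h.py <<'E'
def turn(da):
    """cage follows peg by da deg (ccw) round the axis: print rows for tool-frame arc in <=8 deg steps"""
    o=readout.get_obs();R=o['orientation'];p=o['tcp_pos'];ax=np.array([.4945,.164,p[2]]); r=p-ax
    print('r',np.hypot(*r[:2]).round(4),'alpha',np.degrees(np.arctan2(r[1],r[0])).round(1),'phi',np.degrees(np.arctan2(R[1,0],R[0,0])).round(1),'t',o['time'],'F',o['contact_force'].round(1),'w',round(o['width'],4),'z',p[2].round(4))
    n=int(np.ceil(abs(da)/7)); rr=r/np.hypot(*r[:2])*.048
    for i in range(1,n+1):
        b=np.radians(da*i/n);c,s=np.cos(b),np.sin(b);q=ax+np.array([c*rr[0]-s*rr[1],s*rr[0]+c*rr[1],0]);d=R.T@(q-p)
        print([195,*d.round(4).tolist(),0,0,round(-da*i/n,1)])
E
python3 - <<'E'
from h import *
turn(-70); print(); turn(70)
E
```

```text
r 0.0476 alpha 137.3 phi 140.4 t 9.2 F [ 0.2  0.4 -0.6] w 0.02 z 0.1012
[195, -0.0002, 0.0058, 0.0, 0, 0, 7.0]
[195, -0.0016, 0.0115, 0.0, 0, 0, 14.0]
[195, -0.0037, 0.017, 0.0, 0, 0, 21.0]
[195, -0.0064, 0.0222, 0.0001, 0, 0, 28.0]
[195, -0.0097, 0.027, 0.0001, 0, 0, 35.0]
[195, -0.0136, 0.0314, 0.0001, 0, 0, 42.0]
[195, -0.018, 0.0353, 0.0002, 0, 0, 49.0]
[195, -0.0228, 0.0386, 0.0002, 0, 0, 56.0]
[195, -0.028, 0.0413, 0.0003, 0, 0, 63.0]
[195, -0.0335, 0.0434, 0.0003, 0, 0, 70.0]

r 0.0476 alpha 137.3 phi 140.4 t 9.2 F [ 0.2  0.4 -0.6] w 0.02 z 0.1012
[195, 0.0004, -0.0058, -0.0, 0, 0, -7.0]
[195, -0.0004, -0.0116, 0.0, 0, 0, -14.0]
[195, -0.0018, -0.0173, 0.0, 0, 0, -21.0]
[195, -0.004, -0.0228, 0.0, 0, 0, -28.0]
[195, -0.0067, -0.0279, 0.0001, 0, 0, -35.0]
[195, -0.0101, -0.0327, 0.0001, 0, 0, -42.0]
[195, -0.0141, -0.037, 0.0001, 0, 0, -49.0]
[195, -0.0185, -0.0409, 0.0002, 0, 0, -56.0]
[195, -0.0234, -0.0441, 0.0002, 0, 0, -63.0]
[195, -0.0287, -0.0467, 0.0003, 0, 0, -70.0]
```

Call:
jog_arm(
  commands=[
    [195,-0.0002,0.0058,0,0,0,7],
    [195,-0.0016,0.0115,0,0,0,14],
    [195,-0.0037,0.017,0,0,0,21],
    [195,-0.0037,0.017,0,0,0,21],
    [195,-0.0037,0.017,0,0,0,21],
  ],
)

```text
time: 9.7
tcp_pos: [0.4736, 0.2072, 0.1019]
orientation: [[-0.495, 0.869, 0.008], [0.869, 0.495, -0.006], [-0.009, 0.005, -1.0]]
contact_force: [-1.2, 0.2, 0.2]
width: 0.02
```

```bash
cat > t.py <<'E'
from h import *; import sys
def pegang(s):
    h=cv2.cvtColor(s['frame'],cv2.COLOR_RGB2HSV);_,_,st,c=cv2.connectedComponentsWithStats(cv2.inRange(h,(0,190,70),(6,255,255)))
    for k in range(1,len(st)):
        if st[k][4]>20: print('red',st[k][4],c[k].round(1),(px2w(s,*c[k],.1)[:2]-[.4945,.164]).round(3))
read(); pegang(snap('side')); turn(float(sys.argv[1]))
E
python3 t.py -21
```

```text
side ang 286.5 w 553.0 r 0.0098
scene ang 284.0 w 232.0 r 0.0119
r 0.048 alpha 116.3 phi 119.6 t 9.85 F [-0.4  0.  -0.2] w 0.0198 z 0.1016
[195, -0.0006, 0.0058, 0.0, 0, 0, 7.0]
[195, -0.002, 0.0115, 0.0001, 0, 0, 14.0]
[195, -0.0041, 0.017, 0.0001, 0, 0, 21.0]
```

Call:
jog_arm(
  commands=[
    [195,-0.0006,0.0058,0,0,0,7],
    [195,-0.002,0.0115,0,0,0,14],
    [195,-0.0041,0.017,0,0,0,21],
    [195,-0.0041,0.017,0,0,0,21],
    [195,-0.0041,0.017,0,0,0,21],
  ],
)

```text
time: 10.35
tcp_pos: [0.49, 0.2117, 0.1017]
orientation: [[-0.153, 0.988, 0.008], [0.988, 0.153, -0.006], [-0.007, 0.007, -1.0]]
contact_force: [0.1, -1.0, 0.4]
width: 0.02
```

```bash
python3 t.py -21
```

```text
side ang 52.8 w 438.0 r 0.0103
scene ang 58.9 w 154.0 r 0.0108
r 0.048 alpha 95.5 phi 98.7 t 10.5 F [-1.6 -0.2  0.5] w 0.0198 z 0.1017
[195, -0.0007, 0.0058, 0.0, 0, 0, 7.0]
[195, -0.002, 0.0115, 0.0001, 0, 0, 14.0]
[195, -0.0041, 0.017, 0.0001, 0, 0, 21.0]
```

Call:
jog_arm(
  commands=[
    [195,-0.0007,0.0058,0,0,0,7],
    [195,-0.002,0.0115,0,0,0,14],
    [195,-0.0041,0.017,0,0,0,21],
    [195,-0.0041,0.017,0,0,0,21],
    [195,-0.0041,0.017,0,0,0,21],
  ],
)

```text
time: 11.0
tcp_pos: [0.5072, 0.2102, 0.1019]
orientation: [[0.209, 0.978, 0.008], [0.978, -0.209, -0.006], [-0.004, 0.009, -1.0]]
contact_force: [0.9, 0.6, -0.1]
width: 0.0202
```

```bash
python3 t.py -21
```

```text
side ang 213.7 w 252.0 r 0.0114
scene ang 209.1 w 160.0 r 0.0142
r 0.048 alpha 74.7 phi 77.9 t 11.15 F [ 0.2 -0.1  0.4] w 0.0201 z 0.1019
[195, -0.0006, 0.0058, 0.0001, 0, 0, 7.0]
[195, -0.002, 0.0115, 0.0001, 0, 0, 14.0]
[195, -0.0041, 0.017, 0.0002, 0, 0, 21.0]
```

Call:
jog_arm(
  commands=[
    [195,-0.0007,0.0058,0,0,0,7],
    [195,-0.002,0.0115,0,0,0,14],
    [195,-0.0041,0.017,0,0,0,21],
    [195,-0.0041,0.017,0,0,0,21],
    [195,-0.0041,0.017,0,0,0,21],
  ],
)

```text
time: 11.65
tcp_pos: [0.5228, 0.2027, 0.1021]
orientation: [[0.543, 0.84, 0.008], [0.84, -0.543, -0.006], [-0.001, 0.01, -1.0]]
contact_force: [0.0, 0.1, -0.3]
width: 0.0201
```

```bash
python3 t.py -21
```

```text
side ang 30.0 w 307.0 r 0.0139
scene ang 36.7 w 187.0 r 0.0097
red 30 [241.8 190.6] [0.032 0.04 ]
r 0.048 alpha 53.9 phi 57.0 t 11.8 F [ 0.1 -0.2 -0.1] w 0.0199 z 0.1021
[195, -0.0006, 0.0058, 0.0001, 0, 0, 7.0]
[195, -0.002, 0.0115, 0.0001, 0, 0, 14.0]
[195, -0.0041, 0.017, 0.0002, 0, 0, 21.0]
```

Call:
jog_arm(
  commands=[
    [195,-0.0006,0.0058,0,0,0,7],
    [195,-0.002,0.0115,0,0,0,14],
    [195,-0.0041,0.017,0,0,0,21],
    [195,-0.0041,0.017,0,0,0,21],
    [195,-0.0041,0.017,0,0,0,21],
  ],
)

```text
time: 12.3
tcp_pos: [0.5348, 0.1901, 0.1024]
orientation: [[0.806, 0.591, 0.008], [0.591, -0.806, -0.006], [0.003, 0.01, -1.0]]
contact_force: [-0.5, 0.3, -0.6]
width: 0.0201
```

```bash
python3 t.py -21
```

```text
side ang 199.0 w 254.0 r 0.0125
scene ang 195.8 w 59.0 r 0.0123
red 44 [194.6 109.7] [0.31  0.349]
red 51 [246.9 188.9] [0.044 0.029]
r 0.048 alpha 33.1 phi 36.2 t 12.45 F [ 0.9 -0.2 -0.4] w 0.0201 z 0.1023
[195, -0.0007, 0.0058, 0.0001, 0, 0, 7.0]
[195, -0.002, 0.0115, 0.0001, 0, 0, 14.0]
[195, -0.0041, 0.017, 0.0002, 0, 0, 21.0]
```

Call:
jog_arm(
  commands=[
    [195,-0.0006,0.0058,0,0,0,7],
    [195,-0.002,0.0115,0,0,0,14],
    [195,-0.0041,0.017,0,0,0,21],
    [195,-0.0041,0.017,0,0,0,21],
    [195,-0.0041,0.017,0,0,0,21],
  ],
)

```text
time: 12.95
tcp_pos: [0.5415, 0.1741, 0.1026]
orientation: [[0.964, 0.266, 0.008], [0.266, -0.964, -0.006], [0.007, 0.008, -1.0]]
contact_force: [-0.6, -0.2, 0.3]
width: 0.0201
```

```bash
python3 t.py -21
```

```text
side ang 313.1 w 275.0 r 0.0115
scene ang 309.2 w 68.0 r 0.0092
red 43 [194.7 109.8] [0.31  0.348]
red 45 [253.4 189. ] [0.051 0.011]
r 0.0481 alpha 12.3 phi 15.3 t 13.1 F [-0.1  0.8 -0.2] w 0.0199 z 0.1026
[195, -0.0007, 0.0058, 0.0, 0, 0, 7.0]
[195, -0.0021, 0.0115, 0.0001, 0, 0, 14.0]
[195, -0.0042, 0.017, 0.0001, 0, 0, 21.0]
```

```bash
cat > fit.py <<'E'
import numpy as np
a=np.array([116.3,95.5,74.7,53.9,33.1,12.3]);y=np.array([285,416,571,753,917,1031.])
def fit(a,y):
    r=np.radians(a);M=np.c_[np.ones(len(a)),np.cos(r),np.sin(r)];c=np.linalg.lstsq(M,y,rcond=None)[0]
    # reading at start 3.27+2.0 = 5.28mm <-> needle 230
    mm=lambda v:5.28+(v-227)/180
    print('peak alpha',np.degrees(np.arctan2(c[2],c[1])),'amp mm',np.hypot(c[1],c[2])/180,'mean mm',mm(c[0]),'max',mm(c[0]+np.hypot(c[1],c[2])),'res',(y-M@c).round(1))
fit(a,y)
E
python3 fit.py
```

```text
peak alpha -24.01875765733912 amp mm 2.65340010746323 mean mm 7.633897336895318 max 10.287297444358549 res [ 1.9  0.6 -7.3  2.3  7.  -4.5]
```

Call:
jog_arm(
  commands=[
    [195,-0.0007,0.0058,0,0,0,7],
    [195,-0.0021,0.0115,0,0,0,14],
    [195,-0.0042,0.017,0,0,0,21],
    [195,-0.0042,0.017,0,0,0,21],
    [195,-0.0042,0.017,0,0,0,21],
  ],
)

```text
time: 13.6
tcp_pos: [0.542, 0.1569, 0.1027]
orientation: [[0.995, -0.095, 0.009], [-0.095, -0.996, -0.006], [0.009, 0.005, -1.0]]
contact_force: [-0.5, 0.4, -0.6]
width: 0.0202
```

```bash
python3 t.py -15
```

```text
side ang 17.9 w 232.0 r 0.0102
scene ang 20.1 w 65.0 r 0.0093
red 43 [194.7 109.8] [0.31  0.348]
red 31 [258.3 191.3] [ 0.048 -0.006]
r 0.048 alpha -8.4 phi -5.5 t 13.75 F [-0.  -1.2  0.4] w 0.0199 z 0.1027
[195, -0.0004, 0.0042, 0.0, 0, 0, 5.0]
[195, -0.0011, 0.0083, 0.0, 0, 0, 10.0]
[195, -0.0022, 0.0123, 0.0, 0, 0, 15.0]
```

Call:
jog_arm(
  commands=[
    [195,-0.0004,0.0042,0,0,0,5],
    [195,-0.0011,0.0083,0,0,0,10],
    [195,-0.0022,0.0123,0,0,0,15],
    [195,-0.0022,0.0123,0,0,0,15],
    [195,-0.0022,0.0123,0,0,0,15],
  ],
)

```text
time: 14.25
tcp_pos: [0.5386, 0.145, 0.1028]
orientation: [[0.938, -0.347, 0.009], [-0.347, -0.938, -0.006], [0.01, 0.003, -1.0]]
contact_force: [0.4, 0.4, 0.1]
width: 0.0205
```

```bash
python3 t.py -15
```

```text
side ang 26.8 w 230.0 r 0.0107
scene ang 31.5 w 62.0 r 0.0103
red 43 [194.7 109.8] [0.31  0.348]
r 0.0481 alpha -23.2 phi -20.4 t 14.4 F [-0.6 -0.4 -0.6] w 0.02 z 0.1028
[195, -0.0005, 0.0042, 0.0, 0, 0, 5.0]
[195, -0.0012, 0.0083, 0.0, 0, 0, 10.0]
[195, -0.0023, 0.0123, 0.0, 0, 0, 15.0]
```

Call:
jog_arm(
  commands=[
    [195,-0.0005,0.0042,0,0,0,5],
    [195,-0.0012,0.0083,0,0,0,10],
    [195,-0.0023,0.0123,0,0,0,15],
    [195,-0.0023,0.0123,0,0,0,15],
    [195,-0.0023,0.0123,0,0,0,15],
  ],
)

```text
time: 14.9
tcp_pos: [0.5322, 0.1343, 0.1028]
orientation: [[0.817, -0.577, 0.009], [-0.577, -0.817, -0.006], [0.011, 0.0, -1.0]]
contact_force: [0.3, 0.6, -1.4]
width: 0.02
```

```bash
python3 t.py -15
```

```text
side ang 358.4 w 215.0 r 0.0105
scene ang 357.9 w 62.0 r 0.0094
red 43 [194.7 109.8] [0.31  0.348]
r 0.048 alpha -38.1 phi -35.3 t 15.05 F [-0.1 -0.2 -0.3] w 0.0204 z 0.1028
[195, -0.0004, 0.0042, -0.0, 0, 0, 5.0]
[195, -0.0012, 0.0083, -0.0, 0, 0, 10.0]
[195, -0.0023, 0.0123, -0.0, 0, 0, 15.0]
```

```bash
cat >> fit.py <<'E'
a=np.r_[a,-8.4,-23.2,-38.1];y=np.r_[y,1099,1109,1078]
fit(a,y); fit(a[3:],y[3:])
E
python3 fit.py; python3 -c "
from h import *
turn(21)"
```

```text
peak alpha -24.01875765733912 amp mm 2.65340010746323 mean mm 7.633897336895318 max 10.287297444358549 res [ 1.9  0.6 -7.3  2.3  7.  -4.5]
peak alpha -20.79136727229512 amp mm 2.6579212286549794 mean mm 7.510237850318658 max 10.168159078973638 res [  7.   -0.5 -11.7  -1.8   6.6   1.7   3.3   2.6  -7.2]
peak alpha -18.945061251781777 amp mm 2.787256739201599 mean mm 7.38372746604116 max 10.17098420524276 res [-0.7  2.8 -3.6  0.1  3.  -1.6]
r 0.048 alpha -38.1 phi -35.3 t 15.05 F [-0.1 -0.2 -0.3] w 0.0204 z 0.1028
[195, -0.0001, -0.0059, -0.0, 0, 0, -7.0]
[195, -0.0009, -0.0117, -0.0, 0, 0, -14.0]
[195, -0.0024, -0.0173, -0.0, 0, 0, -21.0]
```

The peak is at cage angle about -20° when approached clockwise. I'll back past it and re-approach clockwise to take up the play.

```bash
python3 -c "
from h import *
turn(32); turn(18)"
```

```text
r 0.048 alpha -38.1 phi -35.3 t 15.05 F [-0.1 -0.2 -0.3] w 0.0204 z 0.1028
[195, -0.0001, -0.0054, -0.0, 0, 0, -6.4]
[195, -0.0007, -0.0107, -0.0, 0, 0, -12.8]
[195, -0.0019, -0.0159, -0.0, 0, 0, -19.2]
[195, -0.0037, -0.0209, -0.0, 0, 0, -25.6]
[195, -0.0061, -0.0258, -0.0001, 0, 0, -32.0]
r 0.048 alpha -38.1 phi -35.3 t 15.05 F [-0.1 -0.2 -0.3] w 0.0204 z 0.1028
[195, -0.0, -0.005, -0.0, 0, 0, -6.0]
[195, -0.0006, -0.01, -0.0, 0, 0, -12.0]
[195, -0.0016, -0.0149, -0.0, 0, 0, -18.0]
```

Call:
jog_arm(
  commands=[
    [195,-0.0001,-0.0054,0,0,0,-6.4],
    [195,-0.0007,-0.0107,0,0,0,-12.8],
    [195,-0.0019,-0.0159,0,0,0,-19.2],
    [195,-0.0037,-0.0209,0,0,0,-25.6],
    [195,-0.0061,-0.0258,0,0,0,-32],
    [195,-0.0061,-0.0258,0,0,0,-32],
    [195,-0.0061,-0.0258,0,0,0,-32],
    [195,-0.0037,-0.0209,0,0,0,-25.6],
    [195,-0.0016,-0.0149,0,0,0,-18],
    [195,-0.0016,-0.0149,0,0,0,-18],
    [195,-0.0016,-0.0149,0,0,0,-18],
  ],
)

```text
time: 16.15
tcp_pos: [0.5396, 0.1474, 0.1028]
orientation: [[0.955, -0.295, 0.009], [-0.295, -0.955, -0.006], [0.01, 0.003, -1.0]]
contact_force: [0.2, -0.3, 0.3]
width: 0.0201
```

```bash
python3 t.py 0
```

```text
side ang 26.8 w 256.0 r 0.0107
scene ang 33.1 w 68.0 r 0.0107
red 43 [194.7 109.8] [0.31  0.348]
red 26 [260.6 193.1] [ 0.044 -0.015]
r 0.0481 alpha -20.0 phi -17.2 t 16.3 F [-0.3 -0.1 -0.4] w 0.0201 z 0.1028
```

The needle is at its maximum (about 10.2 mm pressed in). That is a bit over half, so before locking I'll nudge the indicator post back about 2 mm. First, release the peg and lift.

Call:
jog_arm(
  commands=[
    [165,0,0,0,0,0,0],
    [165,0,0,0,0,0,0],
    [165,0,0,0,0,0,0],
    [165,0,0,-0.04,0,0,0],
    [165,0,0,-0.08,0,0,0],
    [255,0,0,-0.09,0,0,0],
  ],
)

```text
time: 16.9
tcp_pos: [0.5411, 0.1488, 0.197]
orientation: [[0.955, -0.295, 0.014], [-0.295, -0.955, -0.005], [0.015, 0.0, -1.0]]
contact_force: [0.8, -0.1, 0.0]
width: 0.0165
```

```bash
python3 -c "
from h import *
read();mv(.5626,.0333,.15,-63.2)"
```

```text
side ang 24.7 w 312.0 r 0.0097
scene ang 36.2 w 120.0 r 0.0071
at [0.54   0.1485 0.1946] phi -17.2 t 17.0 F [-0.4  0.9 -0.7] w 0.0018
shift [0.055  0.1033 0.0455] turn 46.02
```

Call:
jog_arm(
  commands=[
    [255,0.055,0.103,0,0,0,46],
    [255,0.055,0.103,0,0,0,46],
    [255,0.055,0.103,0,0,0,46],
    [255,0.055,0.103,0.02,0,0,46],
    [255,0.055,0.103,0.045,0,0,46],
    [255,0.055,0.103,0.045,0,0,46],
    [255,0.055,0.103,0.045,0,0,46],
    [255,0.055,0.103,0.045,0,0,46],
  ],
)

```text
time: 17.8
tcp_pos: [0.5622, 0.0336, 0.1496]
orientation: [[0.453, -0.891, 0.011], [-0.892, -0.453, -0.005], [0.01, -0.007, -1.0]]
contact_force: [-0.7, 0.6, -0.7]
width: 0.0002
```

```bash
python3 -c "
from h import *
mv(.5626,.0333,.087,-63.2)
s=snap('wrist','f1.png');print(w2px(s,(.5734,.0119,.101)))"
```

```text
at [0.5622 0.0336 0.1496] phi -63.1 t 17.8 F [-0.7  0.6 -0.7] w 0.0002
shift [-0.0002  0.0003  0.0626] turn 0.13
(np.float64(258.57411742729977), np.float64(172.47758908065902))
```

View pics/f1.png

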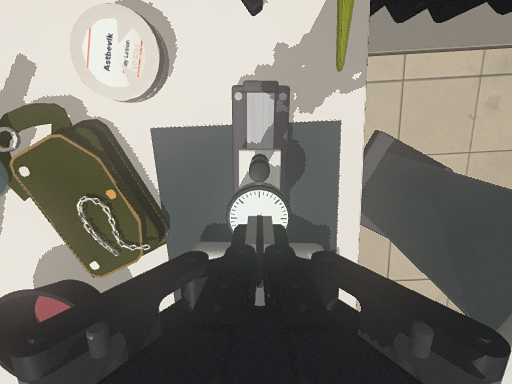

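Wrist view: post top at (259,165), a few mm clear ahead of the fingers, which stand over the dial. Descending to 88 mm height (10 mm above the dial), then feeling for the post.

Call:
jog_arm(
  commands=[
    [255,0,0,0.03,0,0,0],
    [255,0,0,0.06,0,0,0],
    [255,0,0,0.061,0,0,0],
    [255,0,0,0.061,0,0,0],
    [255,0.003,0,0.061,0,0,0],
    [255,0.003,0,0.061,0,0,0],
  ],
)

```text
time: 18.45
tcp_pos: [0.566, 0.0305, 0.0907]
orientation: [[0.453, -0.891, 0.015], [-0.891, -0.453, -0.005], [0.011, -0.011, -1.0]]
contact_force: [-0.4, -0.8, 0.6]
width: -0.0002
```

Call:
jog_arm(
  commands=[
    [255,0.001,0,0,0,0,0],
    [255,0.001,0,0,0,0,0],
  ],
)

```text
time: 18.65
tcp_pos: [0.5669, 0.0296, 0.0915]
orientation: [[0.453, -0.892, 0.016], [-0.892, -0.453, -0.005], [0.012, -0.012, -1.0]]
contact_force: [0.1, 0.7, 1.0]
width: 0.0003
```

Call:
jog_arm(
  commands=[
    [255,0.001,0,0,0,0,0],
    [255,0.001,0,0,0,0,0],
  ],
)

```text
time: 18.85
tcp_pos: [0.5672, 0.0289, 0.0917]
orientation: [[0.453, -0.892, 0.016], [-0.892, -0.453, -0.004], [0.011, -0.012, -1.0]]
contact_force: [-1.0, 3.2, 1.3]
width: 0.0006
```

```bash
python3 -c "
from h import *
mv(.5622,.0336,.088,-63.1);read()"
```

```text
at [0.5672 0.0289 0.0917] phi -63.1 t 18.85 F [-1.   3.2  1.3] w 0.0006
shift [-0.0065  0.0024  0.0036] turn 0.02
side ang 251.6 w 444.0 r 0.0112
scene ang 250.6 w 180.0 r 0.0134
```

Contact made: slide back about 0.8 mm at 3 N. Another 1.4 mm.

Call:
jog_arm(
  commands=[
    [255,0.001,0,0.001,0,0,0],
    [255,0.0017,0,0.001,0,0,0],
    [255,0.0017,0,0.001,0,0,0],
  ],
)

```text
time: 19.25
tcp_pos: [0.568, 0.0273, 0.0906]
orientation: [[0.453, -0.892, 0.015], [-0.892, -0.453, -0.005], [0.011, -0.012, -1.0]]
contact_force: [-2.7, 2.9, 2.1]
width: 0.0
```

```bash
python3 -c "
from h import *
mv(.5622,.0336,.088,-63.1);read()"
```

```text
at [0.568  0.0273 0.0906] phi -63.1 t 19.25 F [-2.7  2.9  2.1] w 0.0
shift [-0.0082  0.0023  0.0025] turn 0.02
side ang 290.1 w 472.0 r 0.009
scene ang 285.8 w 216.0 r 0.0104
```

About 7.6 mm pressed in now (47 %). Backing off, lifting, and going to the brake's outer side.

Call:
jog_arm(
  commands=[
    [255,-0.005,0,0,0,0,0],
    [255,-0.005,0,-0.03,0,0,0],
    [255,-0.005,0,-0.07,0,0,0],
    [255,-0.005,0,-0.11,0,0,-8],
    [255,-0.005,0,-0.11,0,0,-16],
    [255,-0.005,0,-0.11,0,0,-24],
    [255,-0.005,0,-0.11,0,0,-32],
    [255,-0.005,0,-0.11,0,0,-40],
    [255,-0.005,0,-0.11,0,0,-48],
    [255,-0.005,0,-0.11,0,0,-56],
    [255,-0.005,0,-0.11,0,0,-64],
    [255,-0.005,0,-0.11,0,0,-72],
  ],
)

```text
time: 20.55
tcp_pos: [0.5642, 0.0321, 0.2005]
orientation: [[0.987, 0.161, 0.016], [0.161, -0.987, -0.005], [0.015, 0.008, -1.0]]
contact_force: [-0.2, 0.1, -0.0]
width: -0.0003
```

```bash
python3 -c "
from h import *
read();mv(.369,.274,.19,116.8)"
```

```text
side ang 290.9 w 474.0 r 0.0086
scene ang 285.8 w 217.0 r 0.0105
at [0.5642 0.0322 0.2005] phi 9.1 t 20.65 F [ 0.5 -0.4 -0.6] w 0.0001
shift [-0.1548 -0.2696  0.0061] turn -107.75
```

Call:
jog_arm(
  commands=[
    [255,-0.155,-0.27,0,0,0,-107.7],
    [255,-0.155,-0.27,0,0,0,-107.7],
    [255,-0.155,-0.27,0,0,0,-107.7],
    [255,-0.155,-0.27,0,0,0,-107.7],
    [255,-0.155,-0.27,0,0,0,-107.7],
    [255,-0.155,-0.27,0,0,0,-107.7],
    [255,-0.155,-0.27,0,0,0,-107.7],
    [255,-0.155,-0.27,0,0,0,-107.7],
    [255,-0.155,-0.27,0,0,0,-107.7],
    [255,-0.155,-0.27,0,0,0,-107.7],
    [255,-0.155,-0.27,0,0,0,-107.7],
    [255,-0.155,-0.27,0,0,0,-107.7],
  ],
)

```text
time: 21.85
tcp_pos: [0.3687, 0.2744, 0.1961]
orientation: [[-0.377, 0.926, 0.017], [0.926, 0.377, -0.005], [-0.011, 0.013, -1.0]]
contact_force: [-0.6, 0.4, -0.0]
width: 0.0003
```

```bash
python3 - <<'E'
from h import *
mv(.369,.274,.19,116.8)
s=snap('side');h=cv2.cvtColor(s['frame'],cv2.COLOR_RGB2HSV);_,_,st,c=cv2.connectedComponentsWithStats(cv2.inRange(h,(8,200,120),(18,255,255)))
for k in range(1,len(st)):
    if st[k][4]>12 and 180<c[k][0]<240: print(st[k],px2w(s,*c[k],.075))
read()
E
```

```text
at [0.3687 0.2744 0.1961] phi 112.1 t 21.85 F [-0.6  0.4 -0. ] w 0.0003
shift [-0.0004  0.      0.0062] turn -4.65
[204 223   6  12  57] [0.38077315 0.2492697  0.075     ]
side ang 290.5 w 473.0 r 0.0088
scene ang 286.0 w 194.0 r 0.0104
```

Call:
jog_arm(
  commands=[
    [255,0,0,0.04,0,0,-4.7],
    [255,0,0,0.08,0,0,-4.7],
    [255,0,0,0.119,0,0,-4.7],
    [255,0,0,0.12,0,0,-4.7],
    [255,0,0,0.12,0,0,-4.7],
  ],
)

```text
time: 22.5
tcp_pos: [0.3705, 0.2736, 0.0763]
orientation: [[-0.441, 0.897, 0.015], [0.897, 0.441, -0.006], [-0.012, 0.011, -1.0]]
contact_force: [-0.6, 0.5, 0.2]
width: 0.0
```

```bash
python3 -c "
from h import *
mv(.3958,.2147,.077,116.8)"
```

```text
at [0.3705 0.2736 0.0763] phi 116.2 t 22.5 F [-0.6  0.5  0.2] w 0.0
shift [-0.064  -0.0033  0.    ] turn -0.61
```

Call:
jog_arm(
  commands=[
    [255,-0.005,-0.002,0,0,0,0],
    [255,-0.01,-0.003,0,0,0,0],
    [255,-0.015,-0.004,0,0,0,0],
    [255,-0.02,-0.005,0,0,0,0],
    [255,-0.025,-0.006,0,0,0,0],
    [255,-0.03,-0.006,0,0,0,0],
    [255,-0.035,-0.006,0,0,0,0],
    [255,-0.04,-0.006,0,0,0,0],
    [255,-0.044,-0.006,0,0,0,0],
    [255,-0.048,-0.005,0,0,0,0],
    [255,-0.05,-0.005,0,0,0,0],
    [255,-0.05,-0.005,0,0,0,0],
  ],
)

```text
time: 23.7
tcp_pos: [0.3883, 0.2264, 0.0779]
orientation: [[-0.44, 0.898, 0.016], [0.898, 0.44, -0.005], [-0.012, 0.012, -1.0]]
contact_force: [-1.7, 2.4, 0.4]
width: 0.0003
```

```bash
python3 -c "
from h import *
mv(.3958,.2147,.077,116.8);read()"
```

```text
at [0.3883 0.2264 0.0779] phi 116.1 t 23.7 F [-1.7  2.4  0.4] w 0.0003
shift [-0.0138  0.0016  0.0011] turn -0.7
side ang 291.1 w 467.0 r 0.007
scene ang 293.9 w 150.0 r 0.0118
```

Pushing at 3 N and the needle is steady. Going on to the stop in small steps.

Call:
jog_arm(
  commands=[
    [255,-0.003,0,0,0,0,0],
    [255,-0.006,0.001,0,0,0,0],
    [255,-0.009,0.001,0,0,0,0],
    [255,-0.011,0.001,0,0,0,0],
    [255,-0.011,0.001,0,0,0,0],
  ],
)

```text
time: 24.3
tcp_pos: [0.3952, 0.2178, 0.0784]
orientation: [[-0.44, 0.898, 0.018], [0.898, 0.44, -0.004], [-0.012, 0.015, -1.0]]
contact_force: [-1.1, 4.7, -2.1]
width: 0.0001
```

Call:
jog_arm(
  commands=[
    [255,-0.0015,0,0,0,0,0],
    [255,-0.003,0,0,0,0,0],
    [255,-0.003,0,0,0,0,0],
  ],
)

```text
time: 24.6
tcp_pos: [0.3963, 0.2166, 0.0786]
orientation: [[-0.439, 0.898, 0.018], [0.899, 0.439, -0.001], [-0.009, 0.016, -1.0]]
contact_force: [-8.0, 15.4, -3.9]
width: -0.0004
```

```bash
python3 -c "
from h import *
mv(.3958,.2147,.077,116.8);read()"
```

```text
at [0.3963 0.2166 0.0786] phi 116.0 t 24.6 F [-8.  15.4 -3.9] w -0.0004
shift [-0.0015 -0.0013  0.0016] turn -0.77
side ang 294.3 w 446.0 r 0.0064
scene ang 293.2 w 182.0 r 0.01
```

Force jumped to 17 N, so the lever is at its stop. Backing off, lifting clear, and checking.

Call:
jog_arm(
  commands=[
    [255,0.008,0,0,0,0,0],
    [255,0.02,0,0,0,0,0],
    [255,0.03,0,0,0,0,0],
    [255,0.03,0,-0.05,0,0,0],
    [255,0.03,0,-0.1,0,0,0],
    [255,0.08,0,-0.14,0,0,0],
    [255,0.1,0,-0.14,0,0,0],
  ],
)

```text
time: 25.4
tcp_pos: [0.3509, 0.3091, 0.2219]
orientation: [[-0.438, 0.899, 0.023], [0.899, 0.438, 0.003], [-0.007, 0.022, -1.0]]
contact_force: [0.3, 0.1, -0.6]
width: -0.0003
```

```bash
python3 - <<'E'
from h import *
print(readout.get_obs()['contact_force'],readout.get_obs()['time'])
a=[snap('side'),snap('scene')]
for s,lo in zip(a,((8,200,120),(5,120,90))):
    h=cv2.cvtColor(s['frame'],cv2.COLOR_RGB2HSV);_,_,st,c=cv2.connectedComponentsWithStats(cv2.inRange(h,lo,(18,255,255)))
    for k in range(1,len(st)):
        if st[k][4]>20 and 195<c[k][0]<250 and 180<c[k][1]<260:
            p=px2w(s,*c[k],.075)[:2];d=p-[.4494,.2533];print(p.round(4),'len',np.hypot(*d).round(4),'brake rad',np.radians(np.degrees(np.arctan2(d[1],d[0]))%360-181.8).round(2))
read()
cv2.imwrite('pics/g.png',np.hstack([cv2.resize(s['frame'][175:255,190:350],None,fx=2.5,fy=2.5) for s in a])[:,:,::-1])
E
```

```text
[ 0.32743114  0.07006192 -0.64350728] 25.4
[0.4074 0.2017] len 0.0665 brake rad 0.86
[0.4079 0.2017] len 0.0663 brake rad 0.86
side ang 295.1 w 447.0 r 0.0065
scene ang 293.5 w 174.0 r 0.0101
```

View pics/g.png

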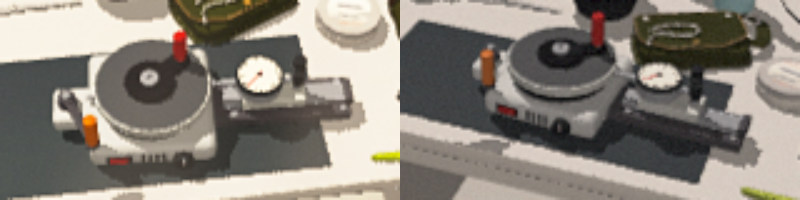

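The picture shows the brake post against the casing at side (90,130), the plunger on the rim, the peg at side (180,45), and the pot and lime clip unmoved. The measured brake angle is 0.86 rad. Handing in.

```bash
python3 -c "
from h import *
manip.close_job()"
```

```text
the job is handed in; nothing more can be done
```

The job is done and handed in at about 25 s on the robot clock. The spindle is locked with the plate's high spot under the plunger.

- **Indicator:** I first pushed it in to about 5.3 mm, with the rim near its low side. At the high spot it then read about 10.2 mm, so I nudged the post back before locking. It now reads about 7.6 mm of 16 mm, roughly half. These figures come from needle readings plus the measured push, since a single look at the needle repeats every 2 mm.
- **High spot:** I turned the plate by the red peg in a loose cage with no squeeze, and took nine needle readings round the arc. They fit a sine of about 2.7 mm, peaking at a cage angle of -19° to -21° depending on which readings are used. I re-approached to -20°, where the reading was at its maximum.
- **Brake:** I swung the lever to its stop with about 17.5 N, the largest force I saw on any part. Both fixed cameras then put it at 0.86 rad, against 0.87 given for fully in.
- **Last checks:** With the arm clear and touching nothing, the needle read 295° (side camera) and 293.5° (scene camera). Before the brake was swung they read 290.5° and 286°, a drift of 0.02 to 0.04 mm, so I take the plate not to have shifted. In the last crop the plunger is on the rim, and the pot and lime clip look where they were. I never sent the arm near the other loose things, but did not measure them.

The two fixed cameras differed by up to about 11° on the needle (0.06 mm). The brake lever length came out as 66 mm against 72 mm given, so my estimated pivot position is off by a few mm. The force jump at the stop agrees with the lever being fully in.

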